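# Put the reagent bottles back in their graded rack

### The arm

A 6-joint arm with a two-finger parallel gripper is mounted at the origin on a cart in front of the work surface, level with it; the furniture and walls round the work are solid. World frame = base frame: x ahead of the robot, y to its left, z up, the work surface at z = 0. Lengths are in m, angles in rad, forces in N, time in s.
With the tool pointing down it reaches from about 0.35 to 0.925 m from the base axis. Payload 6.4 kg.
Tool frame: the origin (TCP) lies between the finger pads; the fingertips stand 8 mm ahead of it and the grasp point (between the pads) lies 11 mm behind it (bot.tip_extent is the distance from the TCP to the fingertips, in m); z points along the fingers, y is the line along which they close (so a half turn about z gives the same grasp; the last joint's range is limited). The gripper opens to 94 mm and grips with 3 to 60 N. Pads are 16 mm wide; open, the fingers measure 119 mm over their backs; the gripper's body (75 mm by 177 mm) begins 78 mm behind the grasp point.
Start: joints at [-1.278, 0.245, 1.558, -0, 1.339, -0.174], TCP at [0.293, -0.58, 0.213] pointing down, gripper open.
Joint ranges: [-3.13, 3.13], [-1.02, 2.26], [0.13, 2.54], [-0.95, 4.09], [0.21, 2.88], [-2.74, 2.74]. Speed limits (rad/s): [2.57, 2.57, 3.14, 3.14, 3.14, 3.14].

### API

Orientations are given as a unit quaternion [w, x, y, z].
In Python, from rig import bot, capture, sign_off gives the robot as it stands.
- The arm moves only by the tool jog_arm, never from a script. Its argument "series" is a list of rows, each a list of 3 entries, a list of its own where there are three numbers: the opening in per cent of the stroke, from 0 (shut) to 100 (fully open), then the shift along the tool's x, y, z in cm, then the turn about the tool's z in degrees. In form: [[grip, [tx, ty, tz], turn], ...]. A call has 1 to 12 rows; each row is the pose to reach, as a shift and turn from the pose commanded when the call began, along the tool's axes at that moment; what a row does not reach only later rows make up. A row lasts 1/12 s, in which the tool goes at most 41.7 mm and 7.16 degrees, less where a joint would pass 70% of its speed; a pose out of reach is approached as far as the arm can. A call with a gripper value outside its range is refused whole. The fingers move at their own pace and stop on an object; "grip_force" is the grip in N (left out, the last holds). Time passes only in rows, so rows that repeat a pose let the fingers close. It gives the time, the measured TCP pose, the force, the opening and the grip force at its end, in the units of the state.
- bot.sense(): the state, without advancing time (a new reading comes with each control period).
- capture(name): name is "scene" or "top" or "wrist"; returns a dict with "color" (480x640x3 uint8, red, green, blue), "mtx" (3x3 intrinsics, pixels), "dist_coeffs" ([k1, k2, p1, p2, k3] as OpenCV has them; the pictures are not rectified), "R" (3x3) and "t" (3): a world point X has camera coordinates R X + t. Camera axes: x right, y down, z forward; pixel columns grow to the right and rows downward; lengths in m; the calibration is good to about 2 mm. A picture is of the moment at which its call begins. There is no depth.
- sign_off(): hands the job in; it is judged then, once.
The state is a dict: "clock": time; "qpos": joint angles; "qvel": joint speeds; "joint_torque": joint torques, N m; "tool_pos": TCP position; "tool_rot": TCP orientation; "wrist_force": force on the tool from outside, world axes, zero at the start; "wrist_torque": the same for the moment, N m; "finger_gap": opening from 0.0 (shut) to 1.0 (fully open); "grip_force": force on a finger pad.
Only numpy, scipy, OpenCV 4.12 (cv2) and the standard library are available. Lean on these libraries where they do the work, as an engineer would, in place of code of your own. Each camera call takes 0.05 s, during which the arm holds its last target. There are 200 camera calls.

### The job

Put the four loose reagent bottles away in the wooden bottle rack in order of height: the shortest in the narrowest well, and so on along the row up to the tallest in the widest well at the other end. Keep the bottles upright, set each one down on the floor of its well rather than dropping it, and leave the timer and the sample cup where they are.

Things in the scene. Friction and masses are not known exactly. Their poses are not given: they have to be found in the camera images.
- small_bottle_mid (a point): the shortest reagent bottle: small white plastic dropper bottle with a nozzle cap, 22 mm across its round body and 58 mm tall in all, standing upright, loose. The point is on its axis half-way up (29 mm above its foot); z is up. The straight body reaches up to 37 mm above the foot and can be gripped from any side. About 20 g.
- medium_bottle_mid (a point): the second shortest reagent bottle: middle-sized white plastic dropper bottle with a nozzle cap, 30 mm across its round body and 78 mm tall in all, standing upright, loose. The point is on its axis half-way up (39 mm above its foot); z is up. The straight body reaches up to 51 mm above the foot and can be gripped from any side. About 50 g.
- large_bottle_mid (a point): the second tallest reagent bottle: brown plastic dropper bottle with a white label and a black nozzle cap, 34 mm across its round body and 85 mm tall in all, standing upright, loose. The point is on its axis half-way up (42.5 mm above its foot); z is up. The straight body reaches up to 55 mm above the foot and can be gripped from any side. About 60 g.
- teat_bottle_mid (a point): the tallest reagent bottle: brown glass bottle with a slim black rubber pipette teat on top, 33 mm across its round body and 102 mm tall in all, standing upright, loose. The point is on its axis half-way up (51 mm above its foot); z is up. The straight body reaches up to 55 mm above the foot and can be gripped from any side. About 70 g.
- pad_a: black rubber pad on the floor of the rack's first, narrowest well, 30 mm across. Origin: centre of the pad's underside, 5 mm above the bench; z up, y along the row towards the wider wells. The rack: fixed wooden block with darker ends, 232 x 64 mm and 16 mm high, at any angle; four wells 54 mm apart in one row, ever wider from this end to the other.
- pad_b: black rubber pad on the floor of the rack's second well, 38 mm across. Origin: centre of the pad's underside, 5 mm above the bench; z up, y along the row towards the wider wells. 54 mm from the first. All pads are 1.5 mm thick: the foot of a bottle seated in any well is 6.5 mm above the bench, 9.5 mm below the rack's top.
- pad_c: black rubber pad on the floor of the rack's third well, 42 mm across. Origin: centre of the pad's underside, 5 mm above the bench; z up, y along the row towards the wider wells. 54 mm from the second. All wells have a mouth bevelled 4 mm wider all round.
- pad_d: black rubber pad on the floor of the rack's fourth, widest well, 44 mm across. Origin: centre of the pad's underside, 5 mm above the bench; z up, y along the row towards the wider wells. 54 mm from the third, at the other end of the rack. Beware: a fixed clear glass screen, 0.7 m high, stands upright along y = 0 from x = 0.33 m back to the wall, to the right of the work.
- timer: bystander: a bench timer lying on its back, 62 x 66 x 18 mm, at the near left of the rack; origin: centre of its underside. Leave it alone.
- sample_cup: bystander: a white sample cup with a wide screw lid, 62 mm across and 68 mm tall, at the far side of the work; origin: centre of its underside. Leave it alone.
Things that resemble listed ones, but are neither listed nor needed, are in the scene too. Leave any pink look-alike of the part that bears teat_bottle_mid alone.

How it is judged:
At the end, for the whole second after the job is handed in: Every bottle stands in its own well (shortest in the narrowest, tallest in the widest): its axis within 10 mm of the well's centre, its foot within 5 mm of the pad, upright within 0.12 rad, released and at rest (horizontal distance between small_bottle_mid and pad_a below 0.01 m and z of small_bottle_mid in the frame of pad_a below 0.0355 m and angle between each of small_bottle_mid, medium_bottle_mid, large_bottle_mid, teat_bottle_mid's own z axis and vertical below 0.12 rad and linear speed of each of small_bottle, medium_bottle, large_bottle, teat_bottle below 0.02 m/s and contact force between the fingers and small_bottle below 0.05 N and horizontal distance between medium_bottle_mid and pad_b below 0.01 m and z of medium_bottle_mid in the frame of pad_b below 0.0455 m and contact force between the fingers and medium_bottle below 0.05 N and horizontal distance between large_bottle_mid and pad_c below 0.01 m and z of large_bottle_mid in the frame of pad_c below 0.049 m and contact force between the fingers and large_bottle below 0.05 N and horizontal distance between teat_bottle_mid and pad_d below 0.01 m and z of teat_bottle_mid in the frame of pad_d below 0.0575 m and contact force between the fingers and teat_bottle below 0.05 N); the robot touches nothing.
It fails at once if a bottle is dropped (falls freely by more than about 25 mm) ((contact force between small_bottle and anything else below 0.01 N and linear speed of small_bottle above 0.7 m/s) or (contact force between medium_bottle and anything else below 0.01 N and linear speed of medium_bottle above 0.7 m/s) or (contact force between large_bottle and anything else below 0.01 N and linear speed of large_bottle above 0.7 m/s) or (contact force between teat_bottle and anything else below 0.01 N and linear speed of teat_bottle above 0.7 m/s)).
It fails at once if a bottle is tipped over (leans more than 0.7 rad) (angle between any of small_bottle_mid, medium_bottle_mid, large_bottle_mid, teat_bottle_mid's own z axis and vertical above 0.7 rad).
It fails at once if the timer or the sample cup is moved by more than 20 mm (distance of any of timer, sample_cup from where it was at the start of the episode above 0.02 m).
It also fails if it takes over 99 s, if anything falls off the work surface, if the arm or the gripper's body presses on something with over 40 N, if the wrist force passes 120 N, or if a joint passes its speed limit or range.

## Working session

There is one attempt and no reset: what is moved stays moved. The work goes in short steps, Python scripts to look and compute and a tool call to move; the robot and the scene stay as the last step left them, time stands still between calls to the robot, and variables do not carry over. Pictures are saved under pics/ and viewed, at most 17 in all, crops included, and the job is handed in when it is done.

Besides the shell and the picture viewer there is one more tool, called after "Call:" as name(argument=value, ...) on one line, values as JSON. jog_arm: Moves the arm, as the interface text tells. Its arguments: {"type":"object","properties":{"series":{"type":"array"},"grip_force":{"type":"number"}},"required":["series"]}

```bash
mkdir -p pics; ls
python3 - <<'E'
from rig import bot,capture
import cv2
for n in("scene","top"):
    c=capture(n); cv2.imwrite(f"pics/{n}0.png",c["color"][:,:,::-1]); print(n,c["mtx"],c["dist_coeffs"],c["R"],c["t"])
print(bot.sense())
E
```

```text
pics
scene [[514.72936417   0.         314.58183057]
 [  0.         514.72936417 238.45750313]
 [  0.           0.           1.        ]] [-0.07271212  0.          0.          0.          0.        ] [[-0.95147685 -0.30763543 -0.00722836]
 [-0.15681624  0.50495587 -0.84878044]
 [ 0.26476494 -0.80646142 -0.52869605]] [0.59086116 0.0162674  0.95935717]
top [[593.46841345   0.         300.82381803]
 [  0.         593.46841345 236.68537911]
 [  0.           0.           1.        ]] [-0.01857128  0.          0.          0.          0.        ] [[-0.01613645 -0.99985836 -0.00478204]
 [-0.99854264  0.01636118 -0.0514286 ]
 [ 0.05149955  0.00394519 -0.99866522]] [0.25732901 0.535762   1.20525329]
{'clock': 0.1, 'qpos': array([-1.27809442e+00,  2.45767280e-01,  1.55887013e+00, -3.33999779e-05,
        1.33868228e+00, -1.74086528e-01]), 'qvel': array([-0.00131841, -0.00069783, -0.00214261,  0.00111576, -0.00027487,
       -0.00161419]), 'joint_torque': array([ 1.75771904e-03, -4.16914058e+01, -3.15526092e+01,  6.87769521e-02,
        3.09413939e-02, -4.46111483e-05]), 'tool_pos': array([ 0.29236645, -0.57995475,  0.21245261]), 'tool_rot': array([-8.61039331e-04,  9.72885728e-01,  2.31284704e-01, -6.74036396e-05]), 'wrist_force': array([-0.80846709,  0.19092336, -0.80069511]), 'wrist_torque': array([ 0.02720695, -0.02450736, -0.05110716]), 'grip_force': 0.0, 'finger_gap': 0.9976722403911054}
```

View pics/scene0.png

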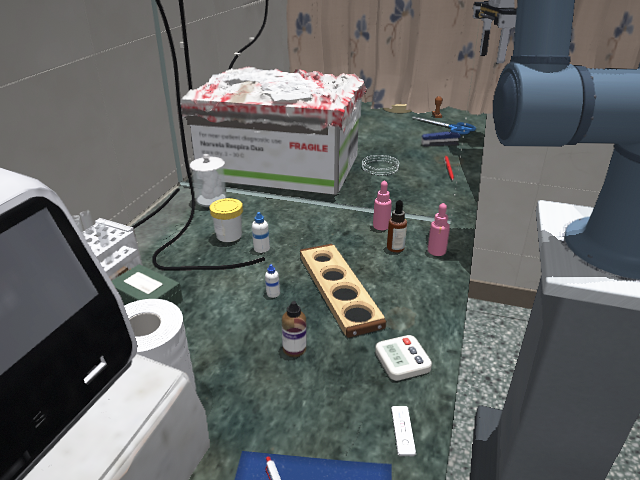

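View pics/top0.png

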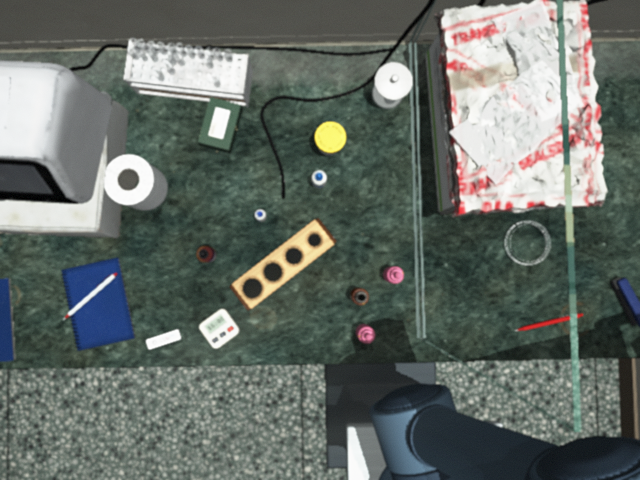

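The scene view shows the small bottle (272,281), medium (260,233), large brown (293,332), teat bottle (397,226) between pink look-alikes, and the rack (343,290). In the top view the caps are at (260,214), (319,177), (205,253) and (358,296). The narrow well is at (315,240), the wide one at (252,288), and the screen is near column 420.

```bash
cat > h.py <<'E'
import numpy as np, cv2
from rig import bot,capture
def ray(c,uv):
    p=cv2.undistortPoints(np.array([[uv]],float),c["mtx"],c["dist_coeffs"])[0,0]
    return -c["R"].T@c["t"], c["R"].T@np.array([p[0],p[1],1.])
def plane(c,uv,z):
    o,d=ray(c,uv); return (o+d*(z-o[2])/d[2])[:2]
def proj(c,X):
    return cv2.projectPoints(np.array([X],float),cv2.Rodrigues(c["R"])[0],c["t"],c["mtx"],c["dist_coeffs"])[0][0,0]
E
python3 - <<'E'
from h import *
t=capture("top");s=capture("scene")
g=cv2.cvtColor(t["color"],cv2.COLOR_RGB2GRAY)
# rack: wood mask, holes inside
hsv=cv2.cvtColor(t["color"],cv2.COLOR_RGB2HSV)
roi=np.zeros_like(g);roi[210:320,222:345]=1
m=((hsv[...,2]<75)&(roi>0)).astype(np.uint8)
wood=((hsv[...,0]<25)&(hsv[...,1]>60)&(hsv[...,2]>110)&(roi>0)).astype(np.uint8)
cn,h=cv2.findContours(wood,cv2.RETR_CCOMP,cv2.CHAIN_APPROX_NONE)
for c,hh in zip(cn,h[0]):
    a=cv2.contourArea(c)
    if a>60:
        if hh[3]<0: r=cv2.minAreaRect(c); print("rack",r,plane(t,r[0],.016))
        else: (x,y),R=cv2.minEnclosingCircle(c); M=cv2.moments(c); u=(M['m10']/M['m00'],M['m01']/M['m00']); print("hole",u,R,plane(t,u,.016))
for n,u,z in[("small",(260,214),.058),("med",(319,177),.078),("large",(205,253),.085),("teat",(358,296),.102),("pink1",(395,275),.1),("pink2",(366,334),.1),("timer",(219,328),.018)]:
    P=plane(t,u,z); print(n,P,"scene top/foot px",proj(s,[*P,z]),proj(s,[*P,0]))
a=t["color"][150:350,190:410];cv2.imwrite("pics/topz.png",cv2.resize(a[:,:,::-1],None,fx=3.6,fy=3,interpolation=cv2.INTER_CUBIC)) 
a=s["color"][190:360,240:450];cv2.imwrite("pics/scz.png",cv2.resize(a[:,:,::-1],None,fx=3.5,fy=3.5,interpolation=cv2.INTER_CUBIC))
E
```

```text
rack ((282.47003173828125, 263.8334045410156), (33.05401611328125, 109.03408813476562), 52.04576873779297) [0.48474231 0.2870602 ]
hole (251.8930817610063, 287.9182389937107) 10.680105209350586 [0.43655135 0.35030601]
hole (272.53169014084506, 271.5757042253521) 9.999082565307617 [0.46923852 0.30763598]
hole (293.27568366592755, 255.61345158906133) 9.029547691345215 [0.50121179 0.26467012]
hole (314.17625899280574, 239.5251798561151) 7.117690086364746 [0.53351055 0.22127931]
small [0.58407067 0.32876424] scene top/foot px [272.82017047 264.52127003] [274.6069811  293.37807104]
med [0.65302084 0.21085803] scene top/foot px [261.03277552 212.84681137] [263.61775689 249.32867903]
large [0.507655   0.43428172] scene top/foot px [295.17043627 300.13494395] [296.80660278 346.06409946]
teat [0.42090455 0.14158516] scene top/foot px [397.69308279 201.58097287] [393.44546426 250.14387297]
pink1 [0.4594866  0.07013805] scene top/foot px [384.02817555 182.81977288] [380.8693124  228.23489704]
pink2 [0.34879852 0.12772664] scene top/foot px [439.81310969 204.82273198] [433.30838732 252.5442621 ]
timer [0.35629043 0.41813699] scene top/foot px [403.6897679 351.5717759] [402.54938817 360.91289093]
```

Call:
jog_arm(series=[[100, [0, 0, -4], 0], [100, [0, 0, -8], 0], [100, [0, 0, -12], 0], [100, [0, 0, -16], 0], [100, [0, 0, -20], 0], [100, [0, 0, -20], 0]])

```text
clock: 0.7
tool_pos: [0.2932, -0.5824, 0.4243]
tool_rot: [0.008, 0.973, 0.231, 0.001]
wrist_force: [0.1, -0.4, 0.6]
finger_gap: 1.001
grip_force: 0.0
```

```bash
python3 -c "
from rig import bot
s=bot.sense();print(s['qpos'],s['tool_pos'],s['tool_rot'])"
```

```text
[-1.27799847e+00  1.56240678e-01  1.28453409e+00  8.41849087e-05
  1.68481697e+00 -1.74091838e-01] [ 0.29320581 -0.58241694  0.42429318] [7.98380182e-03 9.72842950e-01 2.31327877e-01 5.16273062e-04]
```

View pics/topz.png

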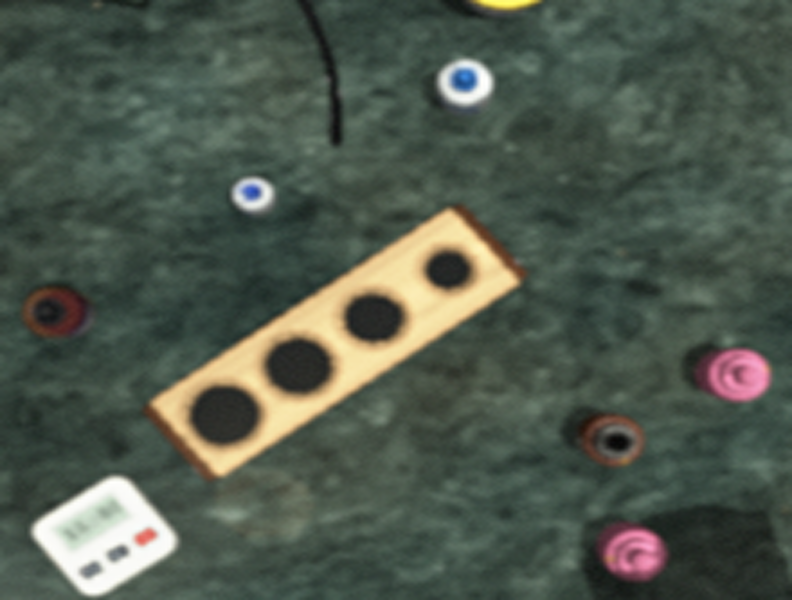

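View pics/scz.png

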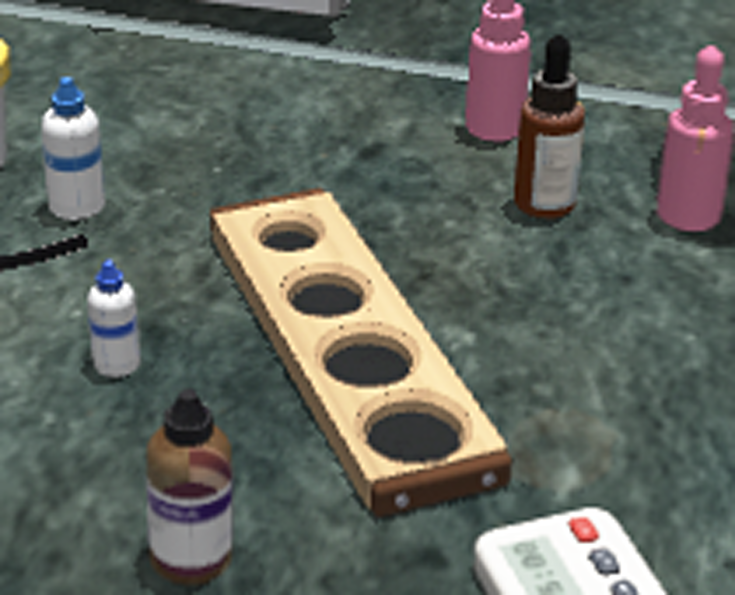

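Top view crop: refined cap tips small (259.7,213.7), medium (318.9,176), large (203,252.7) and teat (361.7,297), with no bottle in a well. The scene crop gives tips at (271,265), (259,212), (293,302.6) and (399.4,201), and shows the wells running from narrow at the far end to wide near the timer.

Call:
jog_arm(series=[[100, [0, 0, -4], 0], [100, [0, 0, -8], 0], [100, [0, 0, -12], 0], [100, [0, 0, -16], 0], [100, [0, 0, -20], 0], [100, [0, 0, -24], 0], [100, [0, 0, -28], 0], [100, [0, 0, -32], 0], [100, [0, 0, -32], 0], [100, [0, 0, -32], 0], [100, [0, 0, -32], 0], [100, [0, 0, -32], 0]])

```text
clock: 1.7
tool_pos: [0.2927, -0.5812, 0.7313]
tool_rot: [-0.002, 0.973, 0.231, -0.0]
wrist_force: [0.3, 0.1, -0.7]
finger_gap: 1.001
grip_force: 0.0
```

Run:
```python
from h import *
s=bot.sense();print(s['qpos'],s['tool_pos'],s['tool_rot'])
t=capture("top");c=capture("scene")
from scipy.optimize import least_squares
for n,a,b,z in[("small",(259.7,213.7),(271.1,264.9),.058),("med",(318.9,176),(259.1,212.3),.078),("large",(203,252.7),(293.1,302.6),.085),("teat",(361.7,297),(399.4,200.9),.102)]:
    f=lambda P:np.r_[proj(t,[*P,z])-a,proj(c,[*P,z])-b]
    r=least_squares(f,plane(t,a,z)); print(n,r.x,r.fun)
cv2.imwrite("pics/sc1.png",c["color"][:,:,::-1])
```

```text
[-1.27809901e+00  4.83355644e-01  2.95979961e-01 -5.93944491e-05
  2.36597915e+00 -1.74078775e-01] [ 0.29273458 -0.58119509  0.73128224] [-1.85654370e-03  9.72891620e-01  2.31254041e-01 -1.31108295e-04]
small [0.58571773 0.32998274] [-0.32337982 -0.51604489  0.47194115 -0.13757419]
med [0.65592069 0.21100835] [-0.00315204 -0.46909967  0.40769552  0.35464687]
large [0.50860178 0.43911164] [-0.49442676 -0.14890221  0.20484684 -0.45287946]
teat [0.41883965 0.13530526] [-0.36771558  0.03794548  0.07544071 -0.7428559 ]
```

Call:
jog_arm(series=[[100, [0, 4, 0], 0], [100, [-2, 8, 0], 0], [100, [-2, 8, 0], 0], [100, [-2, 8, 0], 0], [100, [-2, 8, 0], 0]])

```text
clock: 2.22
tool_pos: [0.2988, -0.6352, 0.708]
tool_rot: [0.011, 0.973, 0.231, 0.002]
wrist_force: [0.2, 1.2, 1.5]
finger_gap: 1.0
grip_force: 0.0
```

Run:
```python
from h import *
s=bot.sense();print(s['qpos'],s['tool_pos'],s['tool_rot'])
```

```text
[-1.29354028  0.63102155  0.1269983   0.00476551  2.36173736 -0.18588049] [ 0.29878702 -0.63519792  0.70803882] [0.01083041 0.9728539  0.23115654 0.00215379]
```

View pics/sc1.png

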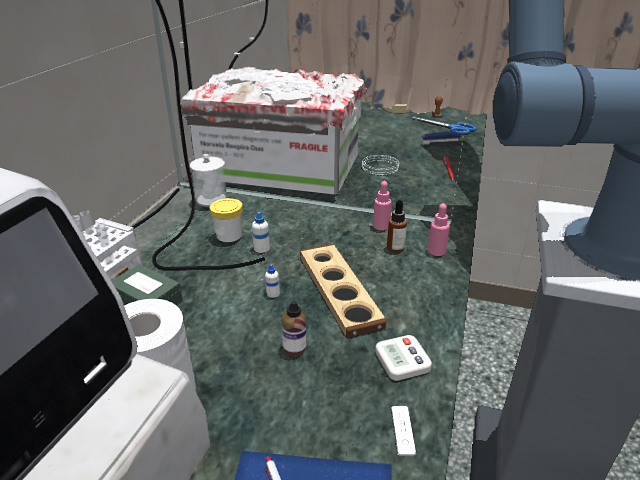

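The arm's shoulder and upper arm show at right (upper arm rising, offset sideways); the bench is unchanged. My inward move went outward (tool +y points out here), so I reverse it.

Call:
jog_arm(series=[[100, [1, -4, 0], 0], [100, [2, -8, 0], 0], [100, [3, -12, 0], 0], [100, [5, -16, 0], 0], [100, [6, -20, 0], 0], [100, [7, -24, 0], 0], [100, [8, -27, 0], 0], [100, [8, -27, 0], 0], [100, [8, -27, 0], 0], [100, [8, -27, 0], 0]])

```text
clock: 3.05
tool_pos: [0.2485, -0.3562, 0.7049]
tool_rot: [0.015, 0.973, 0.232, 0.003]
wrist_force: [-0.8, -0.1, -1.0]
finger_gap: 0.999
grip_force: 0.0
```

Run:
```python
from h import *
s=bot.sense();print(s['qpos'],s['tool_pos'],s['tool_rot'])
Q=[[-1.2781,.245767,1.55887,1.33868],[-1.278,.15624,1.28453,1.68482],[-1.2781,.483356,.29598,2.36598],[-1.29354,.63102,.126998,2.361737],[*s['qpos'][[0,1,2,4]]]]
P=[[.29237,-.57995,.21245],[.29321,-.58242,.42429],[.29273,-.5812,.73128],[.29879,-.6352,.70804],[*s['tool_pos']]]
from scipy.optimize import least_squares
def fk(q,p):
    e,h,L1,L2,ph,lt,T=p; a=q[1];b=a+q[2]+ph;c=q[1]+q[2]+q[3]
    r=e+L1*np.sin(a)+L2*np.sin(b)+T*np.sin(c); z=h+L1*np.cos(a)+L2*np.cos(b)+T*np.cos(c)
    C,S=np.cos(q[0]),np.sin(q[0]); return np.array([C*r-S*lt,S*r+C*lt,z])
f=lambda p:np.ravel([fk(q,p)-x for q,x in zip(Q,P)])
for ph in(0,.3,-.3,1.5):
    r=least_squares(f,[0,.2,.45,.45,ph,.11,.3]); print(r.x.round(4),np.abs(r.fun).max())
```

```text
[-1.22510247 -0.19560223  1.1164119   0.00235903  2.19112031 -0.12087622] [ 0.24852861 -0.35621595  0.70490261] [0.01463068 0.97264277 0.23183009 0.00260709]
[-0.      0.2735  0.4198  0.5726  0.1159  0.1129  0.272 ] 0.000600391021475355
[-0.      0.2735  0.4198  0.5726  0.1159  0.1129  0.272 ] 0.0006003910248972844
[-0.      0.2735  0.4198  0.5726  0.1159  0.1129  0.272 ] 0.0006003913288090135
[-0.      0.2735  0.4198  0.5726  0.1159  0.1129  0.272 ] 0.0006003910388607814
```

Fitted kinematics: the fold at this radius keeps elbow and wrist above the screen. I cross over it at TCP z ≈ 0.77.

Call:
jog_arm(series=[[50, [0, 0, -4], -7], [50, [0, 0, -7], -14], [50, [0, 0, -7], -21], [50, [2.65, -2.87, -7], -28], [50, [5.3, -5.74, -7], -35], [50, [7.95, -8.6, -7], -42], [50, [10.6, -11.5, -7], -49], [50, [13.2, -14.3, -7], -56], [50, [15.9, -17.2, -7], -63], [50, [18.5, -20.1, -7], -70], [50, [21.2, -23, -7], -77], [50, [23.8, -25.8, -7], -84]])

```text
clock: 4.05
tool_pos: [0.3452, -0.019, 0.766]
tool_rot: [0.01, 0.566, 0.824, -0.005]
wrist_force: [0.3, 0.1, 0.8]
finger_gap: 0.5
grip_force: 0.0
```

```bash
cat >> h.py <<'E'
from scipy.spatial.transform import Rotation
def go(target,yaw_y=None):
    "shift (cm, tool axes) to TCP target, and turn so that tool y lies at yaw_y deg"
    s=bot.sense(); w,x,y,z=s["tool_rot"]; R=Rotation.from_quat([x,y,z,w]).as_matrix()
    c=np.degrees(np.arctan2(R[1,1],R[0,1]))
    print("pos",s["tool_pos"].round(4),"yaw y",c.round(2),"tilt",R[2,2].round(5),"q",s["qpos"].round(2),"t",round(s["clock"],2))
    print("shift",(R.T@(np.array(target)-s["tool_pos"])*100).round(2),"turn",None if yaw_y is None else round(-((yaw_y-c+180)%360-180),1))
E
python3 -c "
from h import *
go([.419,.135,.15],62)"
```

```text
pos [ 0.3452 -0.019   0.766 ] yaw y 21.05 tilt -0.99977 q [-0.38 -0.29  1.06 -0.02  2.35 -0.76] t 4.05
shift [13.03 12.25 61.37] turn -40.9
```

Call:
jog_arm(series=[[50, [2.7, 2.5, 0], -7], [50, [5.3, 5, 0], -14], [50, [8, 7.5, 0], -21], [50, [10.6, 10, 0], -28], [50, [13, 12.2, 0], -35], [50, [13, 12.2, 4], -41], [50, [13, 12.2, 8], -41], [50, [13, 12.2, 12], -41], [50, [13, 12.2, 16], -41], [50, [13, 12.2, 20], -41], [50, [13, 12.2, 24], -41], [50, [13, 12.2, 28], -41]])

```text
clock: 5.05
tool_pos: [0.4159, 0.1388, 0.4813]
tool_rot: [0.007, 0.244, 0.97, -0.008]
wrist_force: [-0.3, 0.1, 0.7]
finger_gap: 0.504
grip_force: 0.0
```

Call:
jog_arm(series=[[50, [0, 0, 4], 0], [50, [0, 0, 8], 0], [50, [0, 0, 12], 0], [50, [0, 0, 16], 0], [50, [0, 0, 20], 0], [50, [0, 0, 22], 0], [50, [0, 0, 22], 0], [50, [0, 0, 22], 0], [50, [0, 0, 22], 0]])

```text
clock: 5.8
tool_pos: [0.4188, 0.1349, 0.2653]
tool_rot: [0.008, 0.244, 0.97, -0.007]
wrist_force: [0.2, 0.3, 1.1]
finger_gap: 0.497
grip_force: 0.0
```

```bash
python3 -c "
from h import *
go([.419,.135,.033],62)
c=capture('wrist');cv2.imwrite('pics/w1.png',c['color'][:,:,::-1])
print(proj(c,[.419,.135,.102]),proj(c,[.419,.135,.0]))"
```

```text
pos [0.4188 0.1349 0.2653] yaw y 61.73 tilt -0.99977 q [ 0.06 -0.32  2.01 -0.02  1.44 -1.01] t 5.8
shift [ 0.43  0.25 23.23] turn -0.3
[317.27329263 222.60280966] [317.82072523 200.3554385 ]
```

View pics/w1.png

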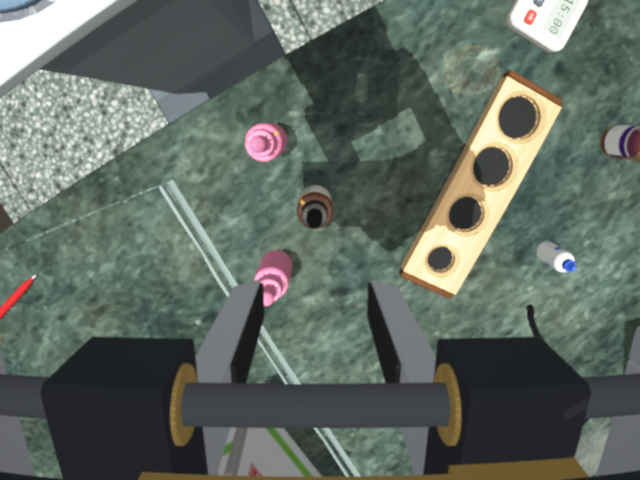

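Wrist view: teat tip at (314,217), between pink bottles at (265,145) and (272,285), with clear space on both sides along the closing line. The rack wells run from (519,117) to (441,258), and the small bottle tip is at (570,266).

```bash
python3 -c "
from h import *
c=capture('wrist')
print(plane(c,(314,217),.102),plane(c,(570,266),.058),[plane(c,u,.0065) for u in((441,258),(465,213),(492,166),(519,117))])
go([.419,.135,.033],62)"
```

```text
[0.41407696 0.1348705 ] [0.58189517 0.32722094] [array([0.53515602, 0.2225641 ]), array([0.5019691 , 0.26478732]), array([0.47007045, 0.30909138]), array([0.43770443, 0.35314652])]
pos [0.4189 0.135  0.2657] yaw y 61.73 tilt -0.99975 q [ 0.06 -0.32  2.01 -0.02  1.44 -1.01] t 5.9
shift [ 0.46  0.23 23.26] turn -0.3
```

Call:
jog_arm(grip_force=15, series=[[50, [0.6, 0.15, 3], 0], [50, [0.6, 0.15, 7], 0], [50, [0.6, 0.15, 10], 0], [50, [0.6, 0.15, 13], 0], [50, [0.6, 0.15, 16], 0], [50, [0.6, 0.15, 19], 0], [50, [0.6, 0.15, 21.5], 0], [50, [0.6, 0.15, 23.2], 0], [50, [0.6, 0.15, 23.2], 0], [50, [0.6, 0.15, 23.2], 0], [50, [0.6, 0.15, 23.2], 0]])

```text
clock: 6.82
tool_pos: [0.4168, 0.1351, 0.0329]
tool_rot: [0.008, 0.244, 0.97, -0.007]
wrist_force: [0.5, -0.3, -0.3]
finger_gap: 0.502
grip_force: 0.0
```

Call:
jog_arm(grip_force=15, series=[[20, [0, 0, 0], 0], [20, [0, 0, 0], 0], [20, [0, 0, 0], 0], [20, [0, 0, 0], 0], [20, [0, 0, 0], 0]])

```text
clock: 7.23
tool_pos: [0.416, 0.1349, 0.0322]
tool_rot: [0.008, 0.244, 0.97, -0.007]
wrist_force: [-0.7, -0.6, 6.6]
finger_gap: 0.344
grip_force: 15.0
```

```bash
python3 -c "
from h import *
go([.437,.3515,.110],37)
c=capture('wrist');cv2.imwrite('pics/w2.png',c['color'][:,:,::-1])"
```

```text
pos [0.416  0.1349 0.0322] yaw y 61.74 tilt -0.99977 q [ 0.07  0.    2.2  -0.02  0.93 -1.  ] t 7.23
shift [ 8.25 19.99 -8.15] turn 24.7
```

View pics/w2.png

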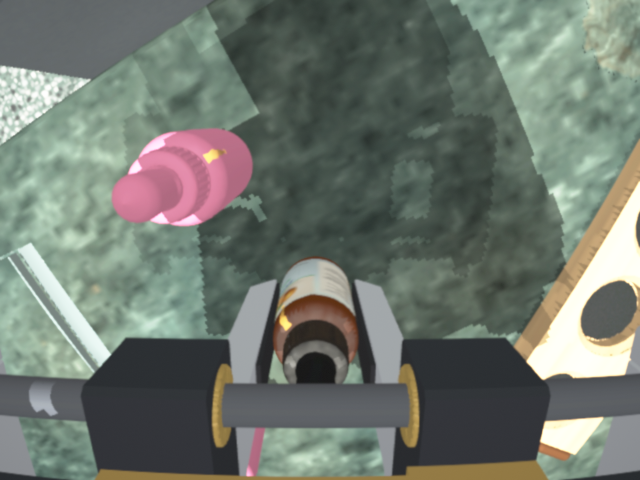

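Wrist view: teat bottle held between the fingers, tip at (317,370), pink bottle at (185,178) untouched.

Call:
jog_arm(series=[[20, [0, 0, -2], 0], [20, [0, 0, -4], 0], [20, [0, 0, -6], 0], [20, [1.3, 3.3, -6], 7], [20, [2.7, 6.7, -6], 14], [20, [4.1, 10, -6], 21], [20, [5.5, 13.3, -6], 24.7], [20, [6.9, 16.7, -6], 24.7], [20, [8.2, 20, -6], 24.7], [20, [8.2, 20, -6], 24.7], [20, [8.2, 20, -6], 24.7]])

```text
clock: 8.2
tool_pos: [0.4362, 0.3521, 0.0868]
tool_rot: [0.008, 0.445, 0.896, -0.007]
wrist_force: [-0.0, -0.3, -0.8]
finger_gap: 0.343
grip_force: 15.0
```

```bash
python3 -c "
from h import *
go([.437,.3515,.0392],37)
p=bot.sense()['tool_pos']
c=capture('wrist');cv2.imwrite('pics/w3.png',c['color'][:,:,::-1])
c2=capture('scene');cv2.imwrite('pics/s3.png',cv2.resize(c2['color'][150:370,230:490,::-1],None,fx=2.7,fy=2.7))
c3=capture('top');cv2.imwrite('pics/t3.png',c3['color'][:,:,::-1])
print(p,proj(c2,[*p[:2],p[2]-.0322+.102]),proj(c2,[*p[:2],p[2]-.0322]))"
```

```text
pos [0.4362 0.3521 0.0868] yaw y 37.2 tilt -0.9998 q [ 0.49  0.19  1.87 -0.02  1.08 -0.15] t 8.2
shift [-0.    0.05  4.76] turn 0.2
[0.43621396 0.3521234  0.08676947] [362.78615173 233.20938907] [359.84053863 291.98474482]
```

View pics/s3.png

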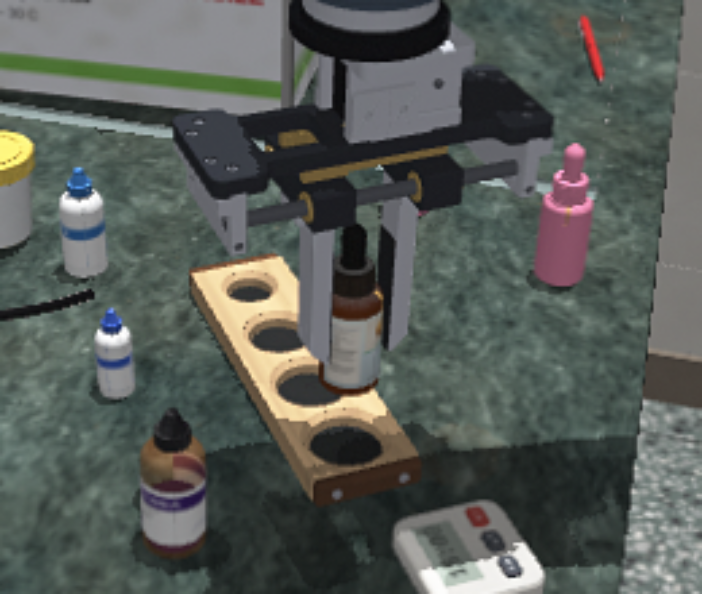

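Scene crop: the teat bottle hangs upright over the widest well (tip at (353,228) in the crop, well at (345,440)), about 2 mm off the prediction. I lower it now.

Call:
jog_arm(series=[[20, [0.05, 0.05, 1.5], 0], [20, [0.05, 0.05, 3], 0], [20, [0.05, 0.05, 4], 0], [20, [0.05, 0.05, 4.5], 0], [20, [0.05, 0.05, 4.75], 0], [20, [0.05, 0.05, 4.75], 0], [20, [0.05, 0.05, 4.75], 0]])

```text
clock: 8.93
tool_pos: [0.4377, 0.3507, 0.0402]
tool_rot: [0.008, 0.446, 0.895, -0.006]
wrist_force: [1.2, 0.6, -1.1]
finger_gap: 0.344
grip_force: 15.0
```

Call:
jog_arm(series=[[45, [0, 0, 0], 0], [50, [0, 0, 0], 0], [50, [0, 0, 0], 0], [50, [0, 0, -3], 0], [50, [0, 0, -6], 0], [50, [0, 0, -10], 0], [50, [0, 0, -14], 0], [50, [0, 0, -14], 0], [50, [0, 0, -14], 0]])

```text
clock: 9.68
tool_pos: [0.4378, 0.3544, 0.1832]
tool_rot: [0.01, 0.446, 0.895, -0.003]
wrist_force: [-0.7, -0.1, -0.2]
finger_gap: 0.5
grip_force: 0.0
```

```bash
python3 -c "
from h import *
go([.5086,.439,.15],37)
c=capture('wrist');cv2.imwrite('pics/w4.png',c['color'][:,:,::-1])
print(proj(c,[.5086,.439,.085]),proj(c,[.437,.3517,.1085]))
print([proj(c,[*u,.0065]) for u in((.534,.222),(.5016,.2647),(.4697,.3084),(.437,.3517))])"
```

```text
pos [0.4378 0.3544 0.1832] yaw y 37.06 tilt -0.99978 q [ 0.49  0.07  1.81 -0.02  1.25 -0.15] t 9.68
shift [ 2.55 10.74  3.3 ] turn 0.1
[479.58071699 208.02008694] [311.46623566 257.99068003]
[array([311.66484467, 386.56703734]), array([311.4120714 , 336.55581068]), array([312.29618093, 281.10267826]), array([312.21980385, 220.39352411])]
```

View pics/w4.png

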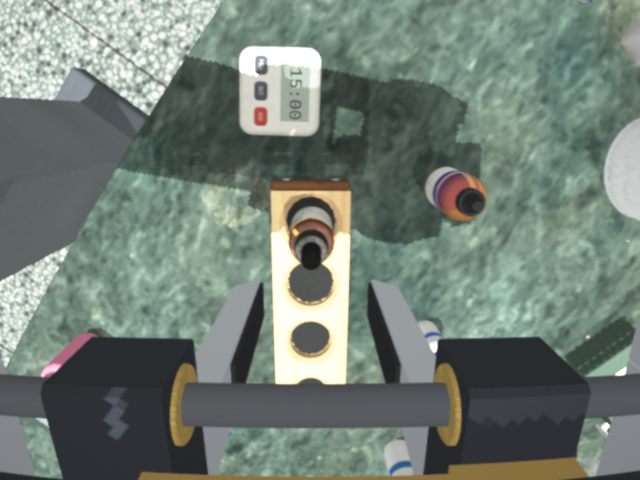

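Wrist view: teat bottle stands in the end well, tip at (312,254), and the other pads at (311,283) and (311,337) match predictions. Large bottle's tip is at (470,202), a bit off the prediction.

```bash
python3 -c "
from h import *
c=capture('wrist');t=capture('top');s=capture('scene')
P=plane(c,(470,202),.085);print(P,proj(t,[*P,.085]),proj(s,[*P,.085]),proj(c,[*P,0]), 'old',proj(c,[.5086,.439,0]), plane(c,(312,254),.1085))
a=c['color'][150:240,400:510];cv2.imwrite('pics/w5.png',np.hstack([cv2.resize(a[:,:,::-1],(440,360),interpolation=cv2.INTER_CUBIC),cv2.resize(s['color'][290:360,270:340,::-1],(360,360),interpolation=cv2.INTER_CUBIC)]))
go([*P,.031],37)"
```

```text
[0.49763562 0.43670251] [203.79252328 258.19792898] [301.55288527 302.61197071] [434.71653921 183.50254922] old [446.20968724 189.29366008] [0.43349445 0.35360028]
pos [0.4349 0.3527 0.1776] yaw y 37.04 tilt -0.99979 q [ 0.49  0.08  1.82 -0.02  1.25 -0.15] t 9.88
shift [ 3.21 10.18 14.52] turn 0.0
```

View pics/w5.png

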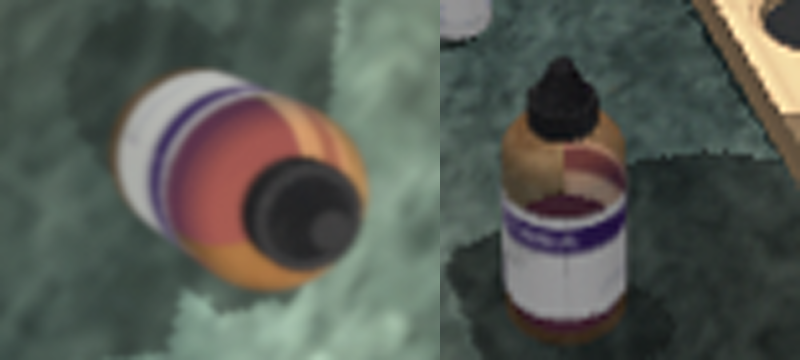

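Close-up: the nozzle tip is actually at (481,208), matching the earlier estimate (0.5086, 0.439).

Call:
jog_arm(series=[[50, [0.9, 3.7, 0], 0], [50, [1.8, 7.4, 0], 0], [50, [2.7, 11.2, 1], 0], [50, [2.7, 11.2, 4], 0], [50, [2.7, 11.2, 7], 0], [50, [2.7, 11.2, 10], 0], [50, [2.7, 11.2, 13], 0], [50, [2.7, 11.2, 14.5], 0], [50, [2.7, 11.2, 14.5], 0], [50, [2.7, 11.2, 14.5], 0]])

```text
clock: 10.72
tool_pos: [0.5098, 0.4392, 0.0326]
tool_rot: [0.007, 0.446, 0.895, -0.007]
wrist_force: [-0.6, 0.2, 1.2]
finger_gap: 0.5
grip_force: 0.0
```

Call:
jog_arm(series=[[20, [0, 0, 0], 0], [20, [0, 0, 0], 0], [20, [0, 0, 0], 0], [20, [0, 0, 0], 0], [20, [0, 0, 0], 0]])

```text
clock: 11.13
tool_pos: [0.5115, 0.4402, 0.0358]
tool_rot: [0.009, 0.446, 0.895, -0.005]
wrist_force: [-0.9, -2.2, 6.0]
finger_gap: 0.36
grip_force: 15.0
```

```bash
python3 -c "
from h import *
go([.4697,.3084,.14],37)
s=capture('wrist');p=bot.sense()['tool_pos']
print(proj(s,[*p[:2],.085]))
cv2.imwrite('pics/w6.png',s['color'][240:,200:440,::-1])"
```

```text
pos [0.5115 0.4402 0.0358] yaw y 37.05 tilt -0.99979 q [ 0.55  0.5   1.58 -0.02  1.06 -0.08] t 11.13
shift [ -8.21 -11.29 -10.24] turn 0.0
[314.80149907 369.99901673]
```

View pics/w6.png

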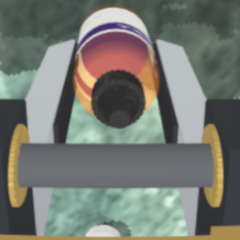

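```bash
python3 -c "
from h import *
s=capture('wrist');p=bot.sense()['tool_pos'];print(p,plane(s,(320,358),.085)-p[:2],plane(s,(315,370),.085)-p[:2])"
```

```text
[0.5113216  0.44004609 0.03563266] [-0.00149971  0.00453485] [-7.74433525e-05 -2.74440419e-05]
```

Call:
jog_arm(series=[[20, [0, 0, -2], 0], [20, [0, 0, -4], 0], [20, [-2.8, 0, -4], 0], [20, [-5.6, 0, -4], 0], [20, [-8.4, 0, -4], 0], [20, [-8.4, -3.8, -4], 0], [20, [-8.4, -7.6, -4], 0], [20, [-8.4, -11.3, -4], 0], [20, [-8.4, -11.3, -4], 0], [20, [-8.4, -11.3, -4], 0], [20, [-8.4, -11.3, -4], 0]])

```text
clock: 12.15
tool_pos: [0.4713, 0.3057, 0.0765]
tool_rot: [0.009, 0.446, 0.895, -0.005]
wrist_force: [0.5, 0.4, -0.8]
finger_gap: 0.354
grip_force: 14.9
```

```bash
python3 -c "
from h import *
go([.4712,.3064,.043],37)
p=bot.sense()['tool_pos']; z=p[2]-.0356
t=capture('top')
s=capture('scene');a=s['color'][170:330,270:430,::-1];cv2.imwrite('pics/s7.png',np.hstack([cv2.resize(a,(480,480)),cv2.resize(t['color'][230:310,240:290,::-1],(300,480))]))
print('scene tip',(proj(s,[*p[:2],z+.085])-[270,170])*3,'foot',(proj(s,[*p[:2],z])-[270,170])*3)"
```

```text
pos [0.4713 0.3057 0.0765] yaw y 37.03 tilt -0.9998 q [ 0.38  0.21  1.87 -0.02  1.06 -0.25] t 12.15
shift [0.13 0.04 3.35] turn 0.0
scene tip [228.84534979 184.99687276] foot [224.73539857 322.56373878]
```

View pics/s7.png

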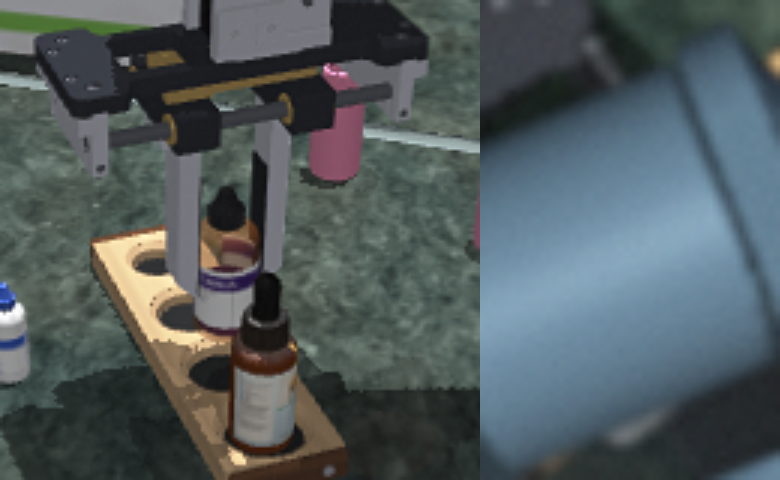

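Scene crop: the large bottle hangs upright above the third well with tip at (228,188), within 1 px of prediction. The teat bottle stands upright in its well.

Call:
jog_arm(series=[[20, [0.1, 0, 1.5], 0], [20, [0.1, 0, 2.5], 0], [20, [0.1, 0, 3.1], 0], [20, [0.1, 0, 3.35], 0], [20, [0.1, 0, 3.4], 0], [20, [0.1, 0, 3.4], 0]])

```text
clock: 12.75
tool_pos: [0.4705, 0.3057, 0.042]
tool_rot: [0.008, 0.446, 0.895, -0.006]
wrist_force: [-1.1, -0.8, 1.3]
finger_gap: 0.353
grip_force: 15.0
```

Call:
jog_arm(series=[[45, [0, 0, 0], 0], [50, [0, 0, 0], 0], [50, [0, 0, 0], 0], [50, [0, 0, -3], 0], [50, [0, 0, -6], 0], [50, [0, 0, -10], 0], [50, [0, 0, -14], 0], [50, [0, 0, -14], 0], [50, [0, 0, -14], 0], [50, [0, 0, -14], 0]])

```text
clock: 13.58
tool_pos: [0.4686, 0.3079, 0.1812]
tool_rot: [0.008, 0.446, 0.895, -0.006]
wrist_force: [-0.6, -0.8, -0.5]
finger_gap: 0.497
grip_force: 0.0
```

```bash
python3 -c "
from h import *
go([.6559,.211,.145],37)
c=capture('wrist');s=capture('scene')
for n,P,z in(('D',(.437,.3517),.1085),('C',(.4697,.3084),.0915),('med',(.6559,.211),.078),('small',(.5857,.33),.058)): print(n,'w',(proj(c,[*P,z])-[160,80])*2,'s',(proj(s,[*P,z])-[250,170])*2.5)
print(proj(c,(.6559,.211,.078)),proj(c,(.5857,.33,.058)))
cv2.imwrite('pics/w8.png',np.hstack([cv2.resize(c['color'][80:320,160:460,::-1],(400,480))[:,:],cv2.resize(s['color'][170:362,250:410,::-1],(400,480))]))"
```

```text
pos [0.4686 0.3079 0.1812] yaw y 37.04 tilt -0.9998 q [ 0.39  0.07  1.81 -0.02  1.26 -0.25] t 13.58
shift [-18.94   9.13   3.95] turn 0.0
D w [316.6050086  171.59515115] s [277.21891239 229.36916723]
C w [316.1102419  337.68849554] s [240.63163908 204.95567122]
med w [533.49076578 770.99039894] s [ 23.80041361 106.63532784]
small w [594.19850918 445.87637251] s [ 53.94558925 236.92564432]
[426.74538289 465.49519947] [457.09925459 302.93818626]
```

View pics/w8.png

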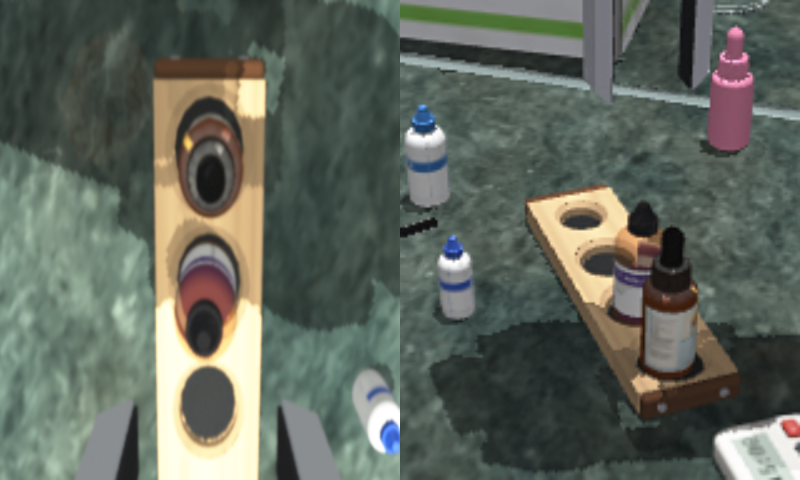

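Wrist crop: both brown bottles stand in their wells, tips at (210,178) and (205,340), about 2 mm from centre. The scene crop shows them upright.

Call:
jog_arm(series=[[50, [-3.2, 1.5, 0], 0], [50, [-6.4, 3, 0], 0], [50, [-9.6, 4.6, 0], 0], [50, [-12.8, 6.1, 0], 0], [50, [-16, 7.6, 1], 0], [50, [-18.9, 9.1, 2], 0], [50, [-18.9, 9.1, 5], 0], [50, [-18.9, 9.1, 7], 0], [50, [-18.9, 9.1, 8], 0], [50, [-18.9, 9.1, 8], 0]])

```text
clock: 14.52
tool_pos: [0.653, 0.2099, 0.0998]
tool_rot: [0.004, 0.446, 0.895, -0.009]
wrist_force: [0.1, 0.4, 1.4]
finger_gap: 0.497
grip_force: 0.0
```

```bash
python3 -c "
from h import *
go([.6559,.211,.03],37)
c=capture('wrist');print(proj(c,[.6559,.211,.078]),plane(capture('top'),(330,138),.068))
hsv=cv2.cvtColor(c['color'],cv2.COLOR_RGB2HSV)
m=cv2.inRange(hsv,(95,120,60),(125,255,255))
n,l,st,ce=cv2.connectedComponentsWithStats(m)
for i in range(1,n):
  if st[i,4]>40: print(st[i],ce[i])
cv2.imwrite('pics/w9.png',c['color'][:,:,::-1])"
```

```text
pos [0.653  0.2099 0.0998] yaw y 37.03 tilt -0.99981 q [ 0.15  0.44  1.53 -0.02  1.18 -0.48] t 14.52
shift [0.02 0.37 6.97] turn 0.0
[322.09545077 290.28959894] [0.73202271 0.18738181]
[346   0  21  11 172] [356.0755814    4.03488372]
[306 241  30   6  47] [320.12765957 242.40425532]
[307 268  30  33 789] [321.68314322 283.79467681]
```

View pics/w9.png

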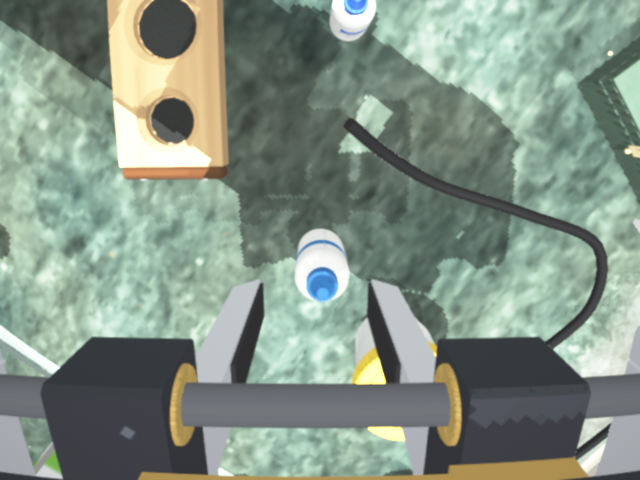

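Wrist view: medium bottle tip at (322,289), as predicted. The cup at (395,400) is clear of the finger by about 3 cm.

Call:
jog_arm(series=[[50, [0, 0.35, 2], 0], [50, [0, 0.35, 4], 0], [50, [0, 0.35, 6], 0], [50, [0, 0.35, 7], 0], [50, [0, 0.35, 7], 0], [20, [0, 0.35, 7], 0], [20, [0, 0.35, 7], 0], [20, [0, 0.35, 7], 0], [20, [0, 0.35, 7], 0], [20, [0, 0.35, 7], 0], [20, [0, 0.35, 7], 0]])

```text
clock: 15.53
tool_pos: [0.6608, 0.2114, 0.037]
tool_rot: [0.009, 0.446, 0.895, -0.006]
wrist_force: [-0.7, -2.2, 7.0]
finger_gap: 0.319
grip_force: 14.8
```

```bash
python3 -c "
from h import *
go([.5016,.2647,.14],37)"
```

```text
pos [0.6608 0.2114 0.037 ] yaw y 37.04 tilt -0.99977 q [ 0.15  0.53  1.53 -0.02  1.07 -0.48] t 15.53
shift [ 13.62  -9.51 -10.58] turn 0.0
```

Call:
jog_arm(series=[[20, [0, 0, -2], 0], [20, [0, 0, -4], 0], [20, [2.7, -1.9, -4], 0], [20, [5.4, -3.8, -4], 0], [20, [8.1, -5.7, -4], 0], [20, [10.8, -7.6, -4], 0], [20, [13.4, -9.5, -4], 0], [20, [13.4, -9.5, -4], 0], [20, [13.4, -9.5, -4], 0], [20, [13.4, -9.5, -4], 0]])

```text
clock: 16.37
tool_pos: [0.5033, 0.2619, 0.0732]
tool_rot: [0.008, 0.446, 0.895, -0.006]
wrist_force: [0.9, 1.3, -0.9]
finger_gap: 0.313
grip_force: 14.8
```

```bash
python3 -c "
from h import *
go([.5028,.2631,.0438],37)
p=bot.sense()['tool_pos']; z=p[2]-.037
s=capture('scene');c=capture('wrist');cv2.imwrite('pics/s10.png',np.hstack([cv2.resize(s['color'][170:330,260:420,::-1],(480,480)),cv2.resize(c['color'][280:440,270:370,::-1],(300,480))]))
print('scene tip',(proj(s,[*p[:2],z+.078])-[260,170])*3,'foot',(proj(s,[*p[:2],z])-[260,170])*3,(proj(c,[*p[:2],z+.078])-[270,280])*3)"
```

```text
pos [0.5033 0.2619 0.0732] yaw y 37.05 tilt -0.99979 q [ 0.29  0.22  1.86 -0.02  1.05 -0.35] t 16.37
shift [0.19 0.04 2.94] turn 0.0
scene tip [221.22336652 153.95219067] foot [219.48059487 274.94727226] [132.94716605 225.8814421 ]
```

View pics/s10.png

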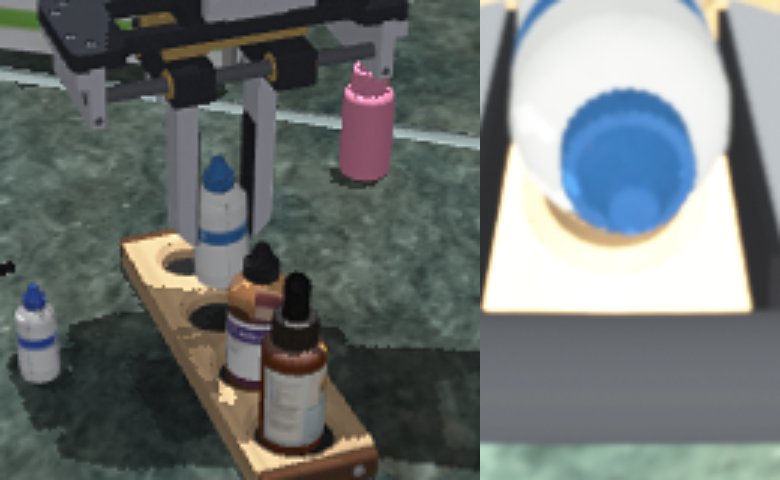

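Scene crop: the medium bottle hangs over the second well with tip at (218,158), versus predicted (221,154). That is 1–2 mm off, so I lower it with a small correction.

Call:
jog_arm(series=[[20, [0.2, -0.1, 1.3], 0], [20, [0.2, -0.1, 2.2], 0], [20, [0.2, -0.1, 2.7], 0], [20, [0.2, -0.1, 2.9], 0], [20, [0.2, -0.1, 3], 0], [20, [0.2, -0.1, 3], 0]])

```text
clock: 16.97
tool_pos: [0.5005, 0.2616, 0.0429]
tool_rot: [0.007, 0.446, 0.895, -0.008]
wrist_force: [-3.3, -3.1, 7.6]
finger_gap: 0.315
grip_force: 15.0
```

Call:
jog_arm(series=[[45, [0, 0, 0], 0], [48, [0, 0, 0], 0], [48, [0, 0, 0], 0], [48, [0, 0, -3], 0], [48, [0, 0, -6], 0], [48, [0, 0, -9], 0], [48, [0, 0, -12], 0], [48, [0, 0, -12], 0], [48, [0, 0, -12], 0], [48, [0, 0, -12], 0]])

```text
clock: 17.8
tool_pos: [0.4992, 0.2643, 0.1617]
tool_rot: [0.007, 0.446, 0.895, -0.007]
wrist_force: [-1.1, -0.2, -0.2]
finger_gap: 0.482
grip_force: 0.0
```

```bash
python3 -c "
from h import *
go([.5857,.33,.13],37)
c=capture('wrist');s=capture('scene')
u=(310,300)
for n,P,z in(('B',(.5016,.2647),.0845),('small',(.5857,.33),.058)): print(n,'w',proj(c,[*P,z]),'s',proj(s,[*P,z]))
def blue(im):
  m=cv2.inRange(cv2.cvtColor(im,cv2.COLOR_RGB2HSV),(95,120,60),(125,255,255))
  n,l,st,ce=cv2.connectedComponentsWithStats(m)
  for i in range(1,n):
    if st[i,4]>15: print(st[i],ce[i].round(1))
blue(c['color']);print();blue(s['color'][180:320,240:400])"
```

```text
pos [0.4992 0.2643 0.1617] yaw y 37.04 tilt -0.9998 q [ 0.3   0.1   1.82 -0.02  1.22 -0.34] t 17.8
shift [ 0.1  10.88  3.1 ] turn 0.0
B w [319.74201087 256.02178796] s [334.05668669 238.1787234 ]
small w [476.27768096 242.36399286] s [271.5782357  264.77025773]
[463 231  18  17 234] [471.3 238.9]
[303 238  24  25 487] [314.2 250.2]

[90 57 10 13 91] [94.7 63.5]
[90 82  7  5 24] [92.9 84.1]
[28 85  7  8 45] [30.9 88.9]
[ 26 102  12   4  26] [ 32.2 104. ]
```

Medium bottle sits as predicted (blue cap at (314,250) in the wrist view, (334.7,238) in the scene). Next is the small bottle, letting the arm settle before each measurement.

Call:
jog_arm(series=[[48, [0, 3.6, 0], 0], [48, [0.1, 7.2, 0], 0], [48, [0.1, 10.9, 0], 0], [48, [0.1, 10.9, 3], 0], [48, [0.1, 10.9, 6], 0], [42, [0.1, 10.9, 8], 0], [42, [0.1, 10.9, 8], 0], [42, [0.1, 10.9, 8], 0], [42, [0.1, 10.9, 8], 0], [42, [0.1, 10.9, 8], 0], [42, [0.1, 10.9, 8], 0], [42, [0.1, 10.9, 8], 0]])

```text
clock: 18.9
tool_pos: [0.5877, 0.3298, 0.084]
tool_rot: [0.009, 0.446, 0.895, -0.005]
wrist_force: [1.2, 0.4, 0.0]
finger_gap: 0.421
grip_force: 0.0
```

```bash
python3 -c "
from h import *
go([.5857,.33,.0205],37)
c=capture('wrist');print(proj(c,[.5857,.33,.058]))
m=cv2.inRange(cv2.cvtColor(c['color'],cv2.COLOR_RGB2HSV),(95,120,60),(125,255,255))
n,l,st,ce=cv2.connectedComponentsWithStats(m)
for i in range(1,n):
    if st[i,4]>15: print(st[i],ce[i].round(1))
go([.5857,.33,.0205],37)"
```

```text
pos [0.5877 0.3298 0.084 ] yaw y 37.04 tilt -0.99979 q [ 0.35  0.43  1.57 -0.02  1.13 -0.29] t 18.9
shift [ 0.27 -0.14  6.34] turn 0.0
[312.62189106 282.49285683]
[299 243  26   6  37] [311.2 244.5]
[103 247  30  14 123] [120.1 252.2]
[131 261   9  15  51] [135.8 267.3]
[302 265  22  24 424] [312.5 276.3]
[ 66 278  38  36 841] [ 85.4 294.4]
pos [0.5875 0.3297 0.0837] yaw y 37.04 tilt -0.99979 q [ 0.35  0.43  1.57 -0.02  1.13 -0.29] t 18.95
shift [ 0.26 -0.12  6.32] turn 0.0
```

Call:
jog_arm(series=[[42, [0.25, -0.1, 2], 0], [42, [0.25, -0.1, 4], 0], [42, [0.25, -0.1, 5.5], 0], [42, [0.25, -0.1, 6.3], 0], [42, [0.25, -0.1, 6.3], 0], [42, [0.25, -0.1, 6.3], 0], [10, [0.25, -0.1, 6.3], 0], [10, [0.25, -0.1, 6.3], 0], [10, [0.25, -0.1, 6.3], 0], [10, [0.25, -0.1, 6.3], 0], [10, [0.25, -0.1, 6.3], 0], [10, [0.25, -0.1, 6.3], 0]])

```text
clock: 19.95
tool_pos: [0.5859, 0.33, 0.0204]
tool_rot: [0.008, 0.446, 0.895, -0.006]
wrist_force: [0.2, -0.7, 3.5]
finger_gap: 0.229
grip_force: 15.0
```

```bash
python3 -c "
from h import *
go([.534,.222,.12],37)"
```

```text
pos [0.5859 0.33   0.0204] yaw y 37.04 tilt -0.99979 q [ 0.35  0.52  1.59 -0.02  1.03 -0.28] t 19.95
shift [ -5.69 -10.67  -9.82] turn 0.0
```

Call:
jog_arm(series=[[10, [0, 0, -2], 0], [10, [0, 0, -4], 0], [10, [-2.8, 0, -4], 0], [10, [-5.7, 0, -4], 0], [10, [-5.7, -3.6, -4], 0], [10, [-5.7, -7.2, -4], 0], [10, [-5.7, -10.7, -4], 0], [10, [-5.7, -10.7, -4], 0], [10, [-5.7, -10.7, -4], 0], [10, [-5.7, -10.7, -4], 0], [10, [-5.7, -10.7, -4], 0], [10, [-5.7, -10.7, -4], 0]])

```text
clock: 20.95
tool_pos: [0.5352, 0.2211, 0.0615]
tool_rot: [0.009, 0.446, 0.895, -0.006]
wrist_force: [0.9, 1.0, -1.0]
finger_gap: 0.224
grip_force: 15.0
```

```bash
python3 -c "
from h import *
go([.534,.222,.0271],37)
p=bot.sense()['tool_pos']; z=p[2]-.0204
s=capture('scene');c=capture('wrist');P=[*p[:2],z+.058];print('pred s',proj(s,P)-[240,180],'w',proj(c,P))
for im in(s['color'][180:320,240:400],c['color']):
  m=cv2.inRange(cv2.cvtColor(im,cv2.COLOR_RGB2HSV),(95,120,60),(125,255,255))
  n,l,st,ce=cv2.connectedComponentsWithStats(m)
  for i in range(1,n):
    if st[i,4]>15: print(st[i],ce[i].round(1))
  print()"
```

```text
pos [0.5352 0.2211 0.0615] yaw y 37.07 tilt -0.99979 q [ 0.21  0.27  1.84 -0.02  1.03 -0.43] t 20.95
shift [ 0.21 -0.03  3.44] turn 0.1
pred s [82.22605117 34.7246634 ] w [315.89662149 352.17012838]
[78 35  7  8 43] [81. 39.]
[78 52 10  4 24] [82.1 53.5]
[90 57 10 13 92] [94.7 63.6]
[90 82  7  5 25] [92.8 84. ]

[ 285  165   43   44 1460] [305.6 186.4]
[296 287  43  14 162] [316.4 291. ]
[301 322  31  36 878] [315.9 338.9]
```

Call:
jog_arm(series=[[10, [0.15, 0, 1.5], 0], [10, [0.15, 0, 2.5], 0], [10, [0.15, 0, 3.1], 0], [10, [0.15, 0, 3.4], 0], [10, [0.15, 0, 3.45], 0], [10, [0.15, 0, 3.45], 0], [10, [0.15, 0, 3.45], 0]])

```text
clock: 21.63
tool_pos: [0.5331, 0.2211, 0.0267]
tool_rot: [0.008, 0.446, 0.895, -0.007]
wrist_force: [-2.8, -0.7, 5.2]
finger_gap: 0.228
grip_force: 15.0
```

Call:
jog_arm(series=[[30, [0, 0, 0], 0], [42, [0, 0, 0], 0], [42, [0, 0, 0], 0], [42, [0, 0, -3], 0], [42, [0, 0, -6], 0], [42, [0, 0, -10], 0], [42, [0, 0, -14], 0], [42, [0, 0, -18], 0], [42, [0, 0, -20], 0], [42, [0, 0, -20], 0], [42, [0, 0, -20], 0], [42, [0, 0, -20], 0]])

```text
clock: 22.63
tool_pos: [0.5305, 0.2245, 0.2243]
tool_rot: [0.007, 0.446, 0.895, -0.007]
wrist_force: [-0.5, -0.5, -0.3]
finger_gap: 0.419
grip_force: 0.0
```

```bash
python3 -c "
from h import *
go([.534,.222,.12],37)
s=capture('scene');c=capture('wrist')
for n,P,z in(('D',(.437,.3517),.1085),('C',(.4697,.3084),.0915),('B',(.5016,.2647),.0845),('A',(.534,.222),.0645)): print(n,'s',(proj(s,[*P,z])-[300,190])*[4,4],'w',(proj(c,[*P,z])-[200,0])*[2,1.25],'foot s',(proj(s,[*P,.0065])-[300,190])*4)
cv2.imwrite('pics/fin.png',np.hstack([cv2.resize(s['color'][190:340,300:400,::-1],(400,600)),cv2.resize(c['color'][:,200:400,::-1],(400,600))]))"
```

```text
pos [0.5305 0.2245 0.2243] yaw y 37.04 tilt -0.99981 q [ 0.21  0.07  1.74 -0.02  1.34 -0.43] t 22.63
shift [-0.22  0.2  10.44] turn 0.0
D s [243.55025983 286.99066757] w [241.85755482  -8.95492467] foot s [232.54346458 506.20016907]
C s [185.01062253 247.92907395] w [241.22798957 105.82261278] foot s [179.58408956 423.38627418]
B s [136.22674675 192.71489358] w [238.25777219 204.40811413] foot s [133.85207291 348.42634799]
A s [ 90.82727346 170.35924192] w [238.18226845 286.16386592] foot s [ 90.67801752 281.5095495 ]
```

View pics/fin.png

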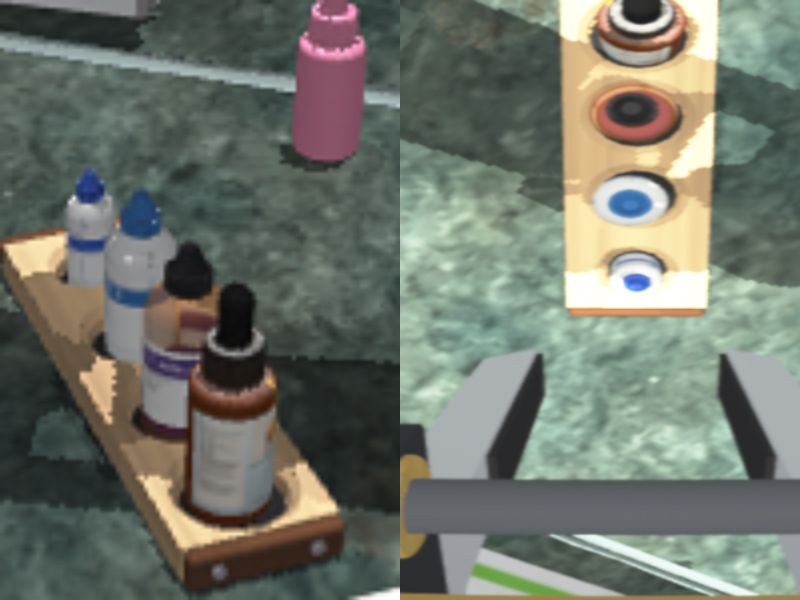

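The final view shows all four bottles upright in order. Scene-crop tips are at (90,171), (141,192), (190,245) and (237,286), within about 1.6 px of the seated predictions, and the gripper is clear above.

```bash
python3 -c "
from rig import sign_off
print(sign_off())"
```

```text
the job is handed in; nothing more can be done
None
```

All four bottles are in the rack in order of height, each standing upright in its own well and released; in the last camera views each is within about 4 mm of its well's centre, the timer and sample cup were not touched, and I handed the job in at about 23 s (no verdict was returned).

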